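# Inspect a washed bottle: turn it once round, then hold the lamp over its mouth

### The arm

A 6-joint arm with a two-finger parallel gripper is mounted at the origin on the work surface. World frame = base frame: x ahead of the robot, y to its left, z up, the work surface at z = 0. Lengths are in m, angles in rad, forces in N, time in s.
With the tool pointing down it reaches from about 0.35 to 0.975 m from the base axis. Payload 4.9 kg.
Tool frame: the origin (TCP) lies at the very end of the fingers, on their centre line; the grasp point (between the pads) lies 19 mm behind it (ctrl.grip_point_offset is the distance from the TCP to the grasp point, in m); z points along the fingers, y is the line along which they close (so a half turn about z gives the same grasp; the last joint's range is limited). The gripper opens to 85 mm and grips with 20 to 120 N. Pads are 22 mm wide; open, the fingers measure 114 mm over their backs; the gripper's body (76 mm by 85 mm) begins 54 mm behind the grasp point. The pads swing forward as they close: fully open they stand 13 mm farther back than shut.
Start: joints at [1.096, 0.053, 1.613, -0, 1.476, -0.119], TCP at [0.218, 0.586, 0.204] pointing down, gripper open.
Joint ranges: [-3.01, 3.01], [-1.01, 2.22], [0.06, 2.58], [-1.02, 4.17], [0.09, 2.62], [-3.14, 3.14]. Speed limits (rad/s): [2.57, 2.57, 3.14, 3.14, 3.14, 3.14].

### API

Orientations are given as a rotation vector (axis times angle).
In Python, from station import ctrl gives the robot as it stands.
- The arm moves only by the tool send_rows, never from a script. Its argument "rows" is a list of rows, each a list of 3 entries, a list of its own where there are three numbers: the finger opening in cm, from 0 to 8.54, then the shift along the tool's x, y, z in cm, then the turn about the tool's z in degrees. A call has 1 to 10 rows; each row shifts and turns the commanded pose from where the row before left it, along the tool's axes as they then stand; what a row does not reach is not made up. A row lasts 1/8 s, in which the tool goes at most 62.5 mm and 10.7 degrees, less where a joint would pass 70% of its speed; a pose out of reach is approached as far as the arm can. A call with a gripper value outside its range is refused whole. The fingers move at their own pace and stop on an object; "newtons" is the grip in N (left out, the last holds). Time passes only in rows, so rows that do not move let the fingers close. It gives the time, the measured TCP pose, the force, the opening and the grip force at its end, in the units of the state.
- ctrl.get_obs(): the state, without advancing time (a new reading comes with each control period).
- ctrl.get_image(name): name is "scene" or "side" or "wrist"; returns a dict with "frame" (384x512x3 uint8, red, green, blue), "range_z" (384x512 float32, m along the optical axis (not along the pixel's ray), 0 where there is no reading), "fx", "fy", "cx", "cy" (pixels), "k1" (the pictures are not rectified: a ray, as slopes to the right and down, at radius r is drawn at 1 + k1 r^2 times it, then the intrinsics apply), "cam_to_world" (4x4, takes a point from camera to world coordinates). Camera axes: x right, y down, z forward; pixel columns grow to the right and rows downward; lengths in m; the calibration is good to about 2 mm. A picture is of the moment at which its call begins.
- ctrl.finish_job(): hands the job in; it is judged then, once.
The state is a dict: "t": time; "q": joint angles; "dq": joint speeds; "effort": joint torques, N m; "tool_pos": TCP position; "tool_rot": TCP orientation; "contact_force": force on the tool from outside, world axes, zero at the start; "wrist_torque": the same for the moment, N m; "opening": finger opening in m; "grip_force": force on a finger pad.
Only numpy, scipy, OpenCV 4.12 (cv2) and the standard library are available. Lean on these libraries where they do the work, as an engineer would, in place of code of your own. Each camera call takes 0.05 s, during which the arm holds its last target. There are 200 camera calls.

### The job

Inspect the bottle that stands on the turntable: by its black post, swing the turntable one full turn (either way round) so that the post ends back where it began, and let go of it. Then pick up the inspection lamp, carry it over the crate of washed bottles and stop with its lens just above the bottle's mouth, about 15 mm up, centred over it and pointing straight down, never touching the bottle with it. Finish while still holding the lamp there, with the bottle still upright in its place and the bottles in the crate and the jar beside the lamp left where they are.

Things in the scene. Friction and masses are not known exactly. Their poses are not given: they have to be found in the camera images.
- platter (a joint): Angle of the inspection turntable's platter about its upright axle, rad: 0 at the start, growing counter-clockwise seen from above; it turns freely either way with a little friction (about 0.05 N m) and stays where it is left. A full turn is 6.28 either way.
- axle (a point): Centre of the turntable's top face, on its axle (x, y of the axle; 24 mm above the bench). The turntable is a round aluminium platter, 180 mm in diameter, on a fixed black foot; in its middle a rubber ring 4 mm high locates the bottle. It stands either left or right of the crate.
- post (a point): A point on the turntable's push post: an upright post fixed to the platter 75 mm from the axle, carrying a black plastic handle sleeve, 20 mm in diameter and smooth, which spins freely on the post (so it can be held with the tool's direction kept while the platter turns). The sleeve reaches from 54 mm to 164 mm above the bench, below it shows the thinner steel post; this point lies on its centre line 144 mm above the bench, 20 mm below its top. It moves with the platter.
- mouth (a point): Centre of the top face of the mouth of the inspected bottle: a clear glass bottle, loose in the turntable's locating ring (about 3 mm play), 60 mm in diameter up to 72 mm, narrowing to a 28 mm neck at 108 mm, with a 32 mm lip, 140 mm tall; its mouth is 164 mm above the bench. z points up along the bottle.
- lamp_mid (a point): Centre of the inspection lamp, 60 mm above its lens: a round torch of plain aluminium, standing on its lens on the bench, 120 mm tall. Its head (lower 26 mm) is 44 mm in diameter, narrowing until 36 mm; above that the handle, to the top, is 26 mm in diameter, with a black rubber band between 60 and 100 mm above the lens. z points up along the handle, away from the lens. Mass 0.12 to 0.22 kg.
- lamp_lens (a point): Centre of the lamp's lens, its flat lower end (44 mm in diameter). It must end just above the bottle's mouth.
- crate: A blue plastic crate, fixed, 310 mm long (its x) by 80 mm wide (its y), 70 mm high, four cells in a row, between the turntable and the lamp; origin at the centre of its underside.
- washed0_mid (a point): A washed glass bottle like the inspected one (60 mm diameter, 140 mm tall) standing loose in a crate cell, so that its top is 145 mm above the bench; origin at its centre, 70 mm above its underside. A bystander and obstacle: leave it standing where it is.
- washed1_mid (a point): A washed glass bottle like the inspected one (60 mm diameter, 140 mm tall) standing loose in a crate cell, so that its top is 145 mm above the bench; origin at its centre, 70 mm above its underside. A bystander and obstacle: leave it standing where it is.
- washed2_mid (a point): A washed glass bottle like the inspected one (60 mm diameter, 140 mm tall) standing loose in a crate cell, so that its top is 145 mm above the bench; origin at its centre, 70 mm above its underside. A bystander and obstacle: leave it standing where it is.
- washed3_mid (a point): A washed glass bottle like the inspected one (60 mm diameter, 140 mm tall) standing loose in a crate cell, so that its top is 145 mm above the bench; origin at its centre, 70 mm above its underside. A bystander and obstacle: leave it standing where it is.
- jar_mid (a point): A closed jar, 52 mm in diameter, 60 mm high, standing about 100 mm from the lamp's centre line; origin at its centre, 30 mm up. A bystander: leave it where it is.
There are look-alikes about, which are no part of the job. What is shaped like the part that bears mouth but pink or red is not meant. Several things look just like the part that bears platter: the one meant starts farthest from the robot's base.

How it is judged:
By the outcome, as a careful person would: the job done as asked, in the order asked, and still so for the second after the job is handed in, while the arm keeps its last pose, push and grip.
It also fails if it takes over 67 s, if anything falls off the work surface, if the arm or the gripper's body presses on something with over 40 N, if the wrist force passes 120 N, or if a joint passes its speed limit or range.

## Working session

There is one attempt and no reset: what is moved stays moved. The work goes in short steps, Python scripts to look and compute and a tool call to move; the robot and the scene stay as the last step left them, time stands still between calls to the robot, and variables do not carry over. Pictures are saved under pics/ and viewed, at most 10 in all, crops included, and the job is handed in when it is done.

Besides the shell and the picture viewer there is one more tool, called as name([rows], argument=value, ...), one row to a line, values as JSON. send_rows: Moves the arm, as the interface text tells. Its arguments: {"type":"object","properties":{"rows":{"type":"array","items":{"type":"array"}},"newtons":{"type":"number"}},"required":["rows"]}

```bash
ls; mkdir -p pics; cat > h.py <<'E'
import numpy as np, cv2, pickle
from station import ctrl
def grab(n):
    im=ctrl.get_image(n); pickle.dump(im,open(f'pics/{n}.pkl','wb')); return im
def load(n): return pickle.load(open(f'pics/{n}.pkl','rb'))
def ray(im,u,v):
    K=np.array([[im['fx'],0,im['cx']],[0,im['fy'],im['cy']],[0,0,1]])
    x,y=(u-im['cx'])/im['fx'],(v-im['cy'])/im['fy']; X,Y=x,y
    for _ in range(20):
        s=1+im['k1']*(X*X+Y*Y); X,Y=x/s,y/s
    T=im['cam_to_world']; return T[:3,3],T[:3,:3]@np.array([X,Y,1.0])
def onz(im,u,v,z):
    o,d=ray(im,u,v); return o+d*(z-o[2])/d[2]
def pt(im,u,v):
    o,d=ray(im,u,v); return o+d*float(im['range_z'][int(v),int(u)])
def cloud(im):
    v,u=np.mgrid[:384,:512]; x=(u-im['cx'])/im['fx'];y=(v-im['cy'])/im['fy'];X,Y=x.copy(),y.copy()
    for _ in range(20):
        s=1+im['k1']*(X*X+Y*Y); X,Y=x/s,y/s
    P=np.dstack([X,Y,np.ones_like(X)])*im['range_z'][...,None]; T=im['cam_to_world']
    return P@T[:3,:3].T+T[:3,3]
E
python3 - <<'E'
from h import *
a=grab('scene');b=grab('side')
for n,i in(('scene',a),('side',b)):
    cv2.imwrite(f'pics/{n}0.png',cv2.resize(i['frame'][...,::-1],(800,600),interpolation=cv2.INTER_CUBIC)); print(n,i['cam_to_world'][:3].round(3).tolist(),i['fx'],i['k1'])
print(ctrl.get_obs())
E
```

```text
pics
scene [[-0.123, 0.721, -0.682, 1.293], [0.992, 0.093, -0.081, 0.085], [0.005, -0.687, -0.727, 0.947]] 404.66339759965297 -0.12030940970804102
side [[0.955, 0.205, -0.216, 0.751], [0.297, -0.615, 0.73, -0.876], [0.017, -0.761, -0.648, 0.868]] 391.5860318649272 -0.018070307052321984
{'t': 0.1, 'q': array([ 1.09599619e+00,  5.33403382e-02,  1.61419136e+00, -2.37264576e-06,
        1.47600669e+00, -1.18970516e-01]), 'dq': array([ 0.00028056, -0.00019897, -0.00208796, -0.00147138, -0.00173399,
       -0.00038348]), 'effort': array([ 3.52857960e-04, -3.94907570e+01, -3.71361780e+01, -1.42219969e-04,
        4.05484476e-03,  1.79424433e-05]), 'tool_pos': array([0.21742121, 0.58528706, 0.20253462]), 'tool_rot': array([-5.55890861e-01, -3.09144291e+00,  2.92321275e-03]), 'contact_force': array([-0.44810856,  0.86200981, -0.30080321]), 'wrist_torque': array([0.02475385, 0.03606777, 0.05390338]), 'grip_force': 0.0, 'opening': 0.08534344439736413}
```

View pics/scene0.png

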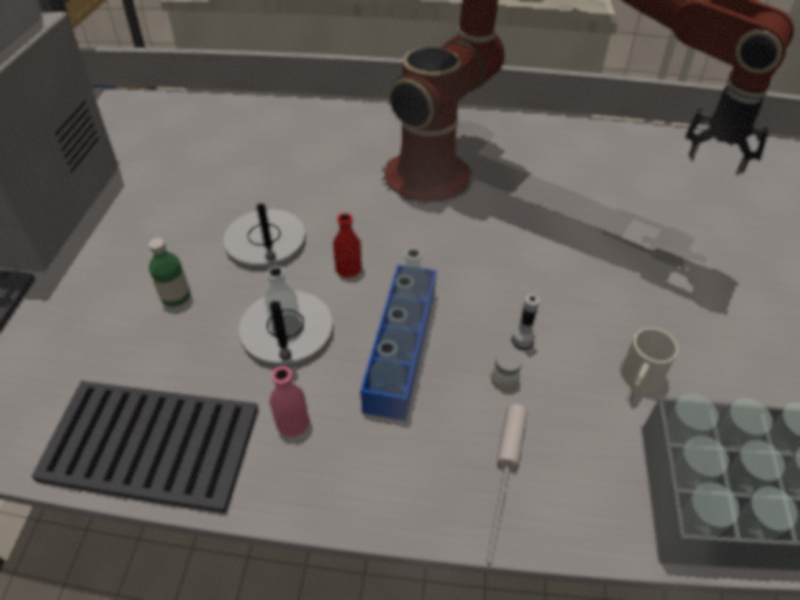

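View pics/side0.png

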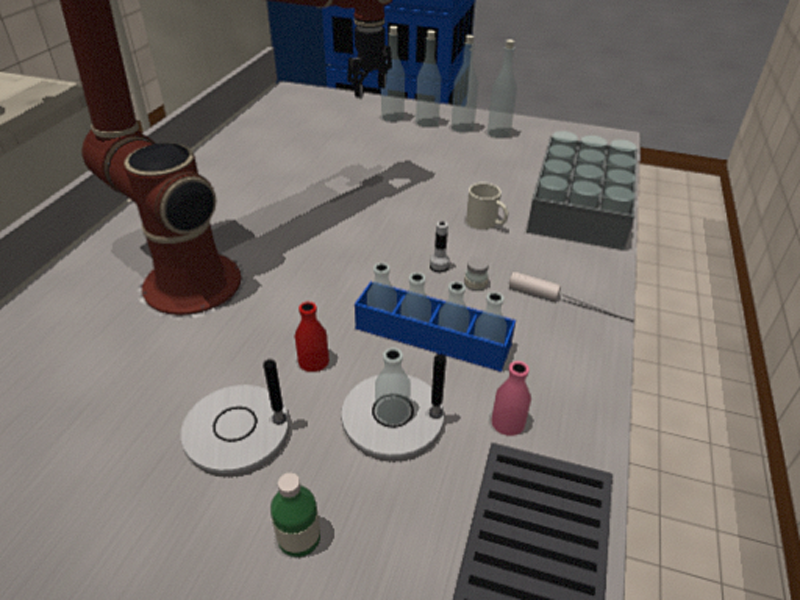

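The scene view (800x600) shows two turntables: one at (265,237) with an empty ring, and one at (287,327) that holds the clear bottle and is farther from the base. The side view shows them at (235,430) and (393,415). The one meant should be the farther one, with the clear bottle's mouth at scene (277,272) and side (393,355). The red bottle (347,245) and the pink one (290,400) are look-alikes. The lamp is at scene (528,320), the jar at (507,368), and the crate at (400,340).

```bash
python3 - <<'E'
from h import *
s=800/512
a=load('scene');b=load('side')
for n,im in(('scene',a),('side',b)):
    C=cloud(im);f=im['frame'].astype(int);ok=im['range_z']>0
    z=C[...,2]; br=f.sum(2)
    # platter top
    m=ok&(abs(z-0.024)<0.006)&(br>380)
    nl,lab,st,cen=cv2.connectedComponentsWithStats(m.astype(np.uint8))
    for i in range(1,nl):
        if st[i,4]>300:
            P=C[lab==i][:,:2]; c,r=cv2.minEnclosingCircle(P.astype(np.float32))
            cn,_=cv2.findContours((lab==i).astype(np.uint8),0,1); e=cv2.fitEllipse(cv2.convexHull(cn[0]))
            print(n,'plat',st[i,:2]*s,st[i,4],np.round(c,4),round(r,4),onz(im,*e[0],0.024).round(4),z[lab==i].mean().round(4))
    m=ok&(z>0.05)&(z<0.17)&(f.max(2)<50)&(C[...,0]>0.2)&(C[...,0]<0.9)
    nl,lab,st,cen=cv2.connectedComponentsWithStats(m.astype(np.uint8))
    for i in range(1,nl):
        if st[i,4]>15:
            Q=C[lab==i]; print(n,'dark',(cen[i]*s).round(),st[i,4],np.median(Q,0).round(4),Q.min(0).round(3),Q.max(0).round(3))
    m=(f[...,2]>f[...,0]+40)&(f[...,2]>f[...,1]+30)&ok&(abs(z-.07)<.004)&(C[...,0]<1)
    P=C[m][:,:2].astype(np.float32); print(n,'crate',cv2.minAreaRect(P))
# crops
o=np.hstack([cv2.resize(a['frame'][150:260,140:300,::-1],(400,275),interpolation=2),cv2.resize(a['frame'][180:250,300:350,::-1],(385,540),interpolation=2)[:275]])
A=cv2.resize(a['frame'][160:245,145:225,::-1],(400,425),interpolation=2)
B=cv2.resize(b['frame'][215:300,205:285,::-1],(400,425),interpolation=2)
cv2.imwrite('pics/crop1.png',np.hstack([A,B]))
E
```

```text
scene plat [223.4375 210.9375] 514 [ 0.3002 -0.3493] 0.0887 [ 0.3096 -0.3632  0.024 ] 0.0238
scene plat [267.1875 209.375 ] 452 [ 0.2857 -0.308 ] 0.0866 [ 0.2869 -0.303   0.024 ] 0.0243
scene plat [289.0625 290.625 ] 709 [ 0.5368 -0.1964] 0.0857 [ 0.5374 -0.1859  0.024 ] 0.025
scene plat [239.0625 295.3125] 622 [ 0.5517 -0.2505] 0.0852 [ 0.5572 -0.2584  0.024 ] 0.0246
scene dark [ 71. 158.] 98 [ 0.2219 -0.8     0.1446] [ 0.2   -0.807  0.109] [ 0.241 -0.794  0.169]
scene dark [264. 226.] 107 [ 0.3722 -0.2974  0.118 ] [ 0.361 -0.306  0.058] [ 0.376 -0.292  0.166]
scene dark [168. 276.] 36 [ 0.5046 -0.4606  0.0819] [ 0.483 -0.484  0.077] [ 0.511 -0.448  0.091]
scene dark [279. 324.] 174 [ 0.6228 -0.2018  0.1202] [ 0.611 -0.212  0.058] [ 0.627 -0.195  0.167]
scene dark [527. 318.] 60 [0.519  0.2289 0.0814] [0.513 0.22  0.062] [0.523 0.24  0.102]
scene dark [386. 347.] 17 [ 0.6679 -0.0082  0.1467] [ 0.666 -0.014  0.145] [ 0.675 -0.004  0.151]
scene dark [281. 374.] 17 [ 0.7383 -0.1662  0.1409] [ 0.732 -0.171  0.137] [ 0.745 -0.16   0.143]
scene crate ((0.5571680068969727, 0.00202547013759
[... 886 characters left out ...]

side dark [307. 306.] 17 [ 0.3519 -0.1372  0.1415] [ 0.344 -0.144  0.137] [ 0.361 -0.13   0.144]
side dark [392. 354.] 26 [ 0.5417 -0.2248  0.1657] [ 0.534 -0.232  0.164] [ 0.549 -0.218  0.169]
side dark [438. 379.] 211 [ 0.6159 -0.2131  0.1213] [ 0.607 -0.217  0.055] [ 0.624 -0.2    0.166]
side dark [273. 385.] 223 [ 0.367  -0.3082  0.1203] [ 0.356 -0.314  0.053] [ 0.373 -0.297  0.167]
side dark [519. 367.] 27 [ 0.7378 -0.167   0.1412] [ 0.731 -0.175  0.138] [ 0.746 -0.159  0.143]
side dark [303. 523.] 65 [ 0.503  -0.4984  0.0834] [ 0.478 -0.51   0.074] [ 0.51  -0.473  0.092]
side crate ((0.3133196234703064, 0.6882311105728149), (0.4522264003753662, 1.6693886518478394), 25.115938186645508)
```

View pics/crop1.png

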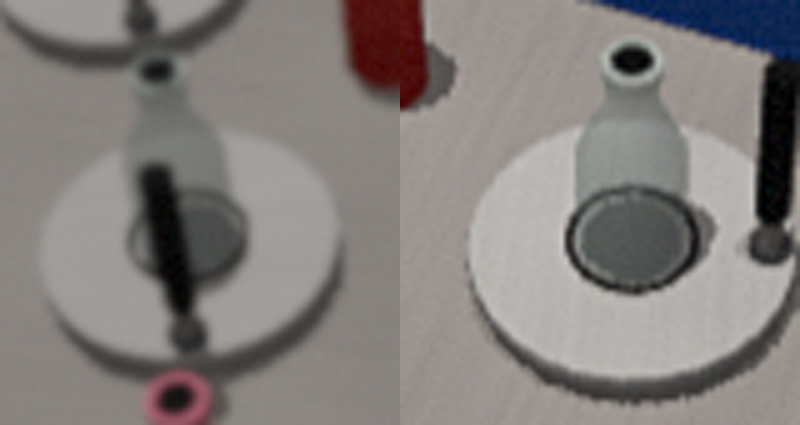

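The crop confirms the target: the clear bottle stands in the ring of the farther turntable (axle at about 0.54, -0.22), with its own black post beside it. Next I'll refine the positions.

```bash
cat >> h.py <<'E'
from scipy.optimize import least_squares
def cyl(im,g,R,z0,z1,dark=True,rad=0.03):
    C=cloud(im);f=im['frame']
    m=(np.hypot(C[...,0]-g[0],C[...,1]-g[1])<rad)&(C[...,2]>z0)&(C[...,2]<z1)
    if dark: m&=f.max(2)<60
    P=C[m]; r=least_squares(lambda c:np.hypot(P[:,0]-c[0],P[:,1]-c[1])-R,g,loss='soft_l1',f_scale=.001)
    return r.x.round(4),len(P)
E
cat > m.py <<'E'
from h import *
for n in('scene','side'):
    im=load(n)
    print(n,'post',cyl(im,(.614,-.205),.01,.065,.155),'lamp',cyl(im,(.508,.231),.013,.062,.098))
    C=cloud(im); f=im['frame'].astype(int)
    m=(abs(C[...,2]-.164)<.005)&(np.hypot(C[...,0]-.5415,C[...,1]+.2235)<.024)
    P=C[m];print(' mouth',cv2.minEnclosingCircle(P[:,:2].astype(np.float32)),P.mean(0).round(4),len(P))
    m=(abs(C[...,2]-.06)<.004)&(abs(C[...,0]-.59)<.12)&(abs(C[...,1]-.22)<.1)
    P=C[m];P=P[np.hypot(P[:,0]-.508,P[:,1]-.231)>.05];print(' jar',cv2.minEnclosingCircle(P[:,:2].astype(np.float32)),len(P))
E
python3 m.py; python3 - <<'E'
from h import *
# platter rim: boundary of points at 24mm, circle fit R=.09
for n in('scene','side'):
    im=load(n);C=cloud(im);f=im['frame'].astype(int).sum(2)
    m=((abs(C[...,2]-.024)<.006)&(np.hypot(C[...,0]-.5415,C[...,1]+.2235)<.1)).astype(np.uint8)
    cn,_=cv2.findContours(m,0,1);h=cv2.convexHull(np.vstack(cn))[:,0]
    P=np.array([onz(im,u,v,.024) for u,v in h]);r=least_squares(lambda c:np.hypot(P[:,0]-c[0],P[:,1]-c[1])-c[2],(.5415,-.2235,.09),loss='soft_l1',f_scale=.001);print(n,'axle',r.x.round(4))
E
```

```text
scene post (array([ 0.6149, -0.2059]), 151) lamp (array([0.5072, 0.2304]), 60)
 mouth ((0.5414600968360901, -0.2238214910030365), 0.018063902854919434) [ 0.5441 -0.2229  0.1648] 93
 jar ((0.6019539833068848, 0.19754700362682343), 0.023708222433924675) 187
side post (array([ 0.6144, -0.2047]), 159) lamp (array([0.5062, 0.2319]), 55)
 mouth ((0.5410754084587097, -0.2230558842420578), 0.017458423972129822) [ 0.5417 -0.2254  0.1646] 113
 jar ((0.5996196866035461, 0.19631671905517578), 0.025606339797377586) 95
scene axle [ 0.5446 -0.2225  0.0908]
side axle [ 0.5426 -0.2254  0.0908]
```

send_rows([
  [8.5,[0,0,-3],-5.1],
  [8.5,[0,0,-3],-5.1],
  [8.5,[0,0,-3],-5.1],
  [8.5,[0,0,-2],-5.1],
  [6,[0,0,0],0],
])

```text
t: 0.72
tool_pos: [0.218, 0.5865, 0.3155]
tool_rot: [0.001, 3.14, 0.005]
contact_force: [0.0, -0.5, 0.8]
opening: 0.0694
grip_force: 0.0
```

send_rows([
  [6,[-1,-2,0],0],
  [6,[-1.5,-3,0],0],
  [6,[-1.6,-3.2,0],0],
  [6,[-1.6,-3.2,0],0],
  [6,[-1.6,-3.2,0],0],
  [6,[-1.6,-3.2,0],0],
  [6,[-1.6,-3.2,0],0],
  [6,[-1.6,-3.2,0],0],
  [6,[-1.6,-3.2,0],0],
  [6,[-1.6,-3.2,0],0],
])

```text
t: 1.98
tool_pos: [0.3705, 0.2775, 0.3116]
tool_rot: [-0.002, -3.139, 0.003]
contact_force: [0.2, 0.7, 0.3]
opening: 0.0602
grip_force: 0.0
```

send_rows([
  [6,[-1.6,-3.3,0],0],
  [6,[-1.6,-3.3,0],0],
  [6,[-1.6,-3.3,0],0],
  [6,[-1.6,-3.3,0],0],
  [6,[-1.6,-3.3,0],0],
  [6,[-1.6,-3.3,0],0],
  [6,[-1.6,-3.3,0],0],
  [6,[-1.6,-3.3,0],0],
  [6,[-1.6,-3.3,0],0],
  [6,[-1.6,-3.3,0],0],
])

```text
t: 3.22
tool_pos: [0.5298, -0.0519, 0.3116]
tool_rot: [-0.003, -3.139, -0.001]
contact_force: [0.7, 0.5, -0.9]
opening: 0.0599
grip_force: 0.0
```

send_rows([
  [5,[-1.8,-3.3,0],0],
  [5,[-1.8,-3.3,0],0],
  [5,[-1.7,-3.2,0],0],
  [5,[-1.5,-2.8,0],0],
  [5,[-1,-1.8,0],0],
  [5,[-0.6,-1.2,0],0],
  [5,[0,0,0],0],
  [5,[0,0,0],0],
])

```text
t: 4.22
tool_pos: [0.6147, -0.2053, 0.3139]
tool_rot: [-0.001, 3.142, 0.0]
contact_force: [-0.7, 0.3, -0.3]
opening: 0.0498
grip_force: 0.0
```

send_rows([
  [5,[0,0,2],0],
  [5,[0,0,3.5],0],
  [5,[0,0,3.5],0],
  [5,[0,0,3],0],
  [5,[0,0,2.5],0],
  [5,[0,0,2],0],
  [5,[0,0,1.5],0],
  [5,[0,0,0.8],0],
  [5,[0,0,0],0],
])

```text
t: 5.35
tool_pos: [0.6148, -0.206, 0.1254]
tool_rot: [0.0, -3.141, -0.0]
contact_force: [-0.7, 0.2, 0.6]
opening: 0.0502
grip_force: 0.0
```

send_rows([
  [1.5,[0,0,0],0],
  [1.5,[0,0,0],0],
  [1.5,[0,0,0],0],
  [1.5,[0,0,0],0],
  [1.5,[0,0,0],0],
  [1.5,[0,0,0],0],
], newtons=25)

```text
t: 6.1
tool_pos: [0.6157, -0.2064, 0.127]
tool_rot: [-0.0, 3.14, -0.001]
contact_force: [0.7, 0.1, 4.6]
opening: 0.0183
grip_force: 24.7
```

```bash
python3 -c "
import numpy as np
a=np.radians(14.5+10*np.arange(37));p=np.c_[-np.cos(a),np.sin(a)]*7.5
d=np.diff(np.round(p,2),axis=0).round(2)
print(d.tolist(),d.sum(0))"
```

```text
[[0.44, 1.23], [0.64, 1.14], [0.83, 1.01], [0.99, 0.85], [1.13, 0.66], [1.23, 0.46], [1.28, 0.24], [1.31, 0.01], [1.29, -0.22], [1.23, -0.44], [1.14, -0.64], [1.01, -0.83], [0.85, -0.99], [0.66, -1.13], [0.46, -1.23], [0.24, -1.28], [0.01, -1.31], [-0.22, -1.29], [-0.44, -1.23], [-0.64, -1.14], [-0.83, -1.01], [-0.99, -0.85], [-1.13, -0.66], [-1.23, -0.46], [-1.28, -0.24], [-1.31, -0.01], [-1.29, 0.22], [-1.23, 0.44], [-1.14, 0.64], [-1.01, 0.83], [-0.85, 0.99], [-0.66, 1.13], [-0.46, 1.23], [-0.24, 1.28], [-0.01, 1.31], [0.22, 1.29]] [2.52575738e-15 1.33226763e-15]
```

send_rows([
  [1.5,[0.44,1.23,0],0],
  [1.5,[0.64,1.14,0],0],
  [1.5,[0.83,1.01,0],0],
  [1.5,[0.99,0.85,0],0],
  [1.5,[1.13,0.66,0],0],
  [1.5,[1.23,0.46,0],0],
  [1.5,[0,0,0],0],
])

```text
t: 6.98
tool_pos: [0.5621, -0.1507, 0.127]
tool_rot: [-0.002, 3.14, 0.003]
contact_force: [0.7, 3.7, 7.9]
opening: 0.0182
grip_force: 25.0
```

send_rows([
  [1.5,[1.28,0.24,0],0],
  [1.5,[1.31,0.01,0],0],
  [1.5,[1.29,-0.22,0],0],
  [1.5,[1.23,-0.44,0],0],
  [1.5,[1.14,-0.64,0],0],
  [1.5,[1.01,-0.83,0],0],
  [1.5,[0.85,-0.99,0],0],
  [1.5,[0.66,-1.13,0],0],
  [1.5,[0.46,-1.23,0],0],
  [1.5,[0.24,-1.28,0],0],
])

```text
t: 8.22
tool_pos: [0.4676, -0.2174, 0.127]
tool_rot: [-0.001, 3.141, 0.0]
contact_force: [0.6, 1.2, 8.0]
opening: 0.0183
grip_force: 25.0
```

send_rows([
  [1.5,[0.01,-1.31,0],0],
  [1.5,[-0.22,-1.29,0],0],
  [1.5,[-0.44,-1.23,0],0],
  [1.5,[-0.64,-1.14,0],0],
  [1.5,[-0.83,-1.01,0],0],
  [1.5,[-0.99,-0.85,0],0],
  [1.5,[-1.13,-0.66,0],0],
  [1.5,[-1.23,-0.46,0],0],
  [1.5,[-1.28,-0.24,0],0],
  [1.5,[-1.31,-0.01,0],0],
])

```text
t: 9.48
tool_pos: [0.5487, -0.2979, 0.1269]
tool_rot: [0.001, -3.141, -0.004]
contact_force: [-1.8, 4.1, 9.6]
opening: 0.0185
grip_force: 25.3
```

send_rows([
  [1.5,[-1.29,0.22,0],0],
  [1.5,[-1.23,0.44,0],0],
  [1.5,[-1.14,0.64,0],0],
  [1.5,[-1.01,0.83,0],0],
  [1.5,[-0.85,0.99,0],0],
  [1.5,[-0.66,1.13,0],0],
  [1.5,[-0.46,1.23,0],0],
  [1.5,[-0.24,1.28,0],0],
  [1.5,[-0.01,1.31,0],0],
  [1.5,[0.22,1.29,0],0],
])

```text
t: 10.72
tool_pos: [0.6155, -0.2056, 0.1271]
tool_rot: [-0.001, 3.14, -0.002]
contact_force: [0.9, -1.1, 7.3]
opening: 0.0182
grip_force: 24.9
```

send_rows([
  [1.5,[0,0,0],0],
  [1.5,[0,0,0],0],
  [1.5,[0,0,0],0],
])

```text
t: 11.1
tool_pos: [0.6154, -0.2052, 0.127]
tool_rot: [-0.001, 3.14, 0.0]
contact_force: [0.4, 1.3, 7.1]
opening: 0.0187
grip_force: 25.0
```

```bash
python3 - <<'E'
from h import *
for n in('scene','side'): grab(n)
E
python3 m.py
```

```text
scene post (array([ 0.6148, -0.2058]), 144) lamp (array([0.5071, 0.2306]), 57)
 mouth ((0.0, 0.0), 0.0) [nan nan nan] 0
 jar ((0.601935088634491, 0.1968463808298111), 0.024205822497606277) 182
side post (array([ 0.6145, -0.2048]), 161) lamp (array([0.508, 0.231]), 0)
 mouth ((0.5410721898078918, -0.22390787303447723), 0.01816440187394619) [ 0.5416 -0.2254  0.1644] 117
 jar ((0.6000550985336304, 0.1973755657672882), 0.02433297224342823) 77m.py:7: RuntimeWarning: Mean of empty slice.
  P=C[m];print(' mouth',cv2.minEnclosingCircle(P[:,:2].astype(np.float32)),P.mean(0).round(4),len(P))
  ret = um.true_divide(
```

The post is back where it started, within a millimetre, and the grip held all the way round. I'll release it now.

send_rows([
  [5,[0,0,0],0],
  [5,[0,0,0],0],
  [5,[0,0,0],0],
  [5,[0,0,-1],0],
  [5,[0,0,-2],0],
  [5,[0,0,-3],0],
  [5,[0,0,-4],0],
  [5,[0,0,-4],0],
  [5,[0,0,-3],0],
  [5,[0,0,-2],0],
])

```text
t: 12.45
tool_pos: [0.6155, -0.2063, 0.3198]
tool_rot: [-0.0, 3.138, -0.003]
contact_force: [0.0, -0.8, 0.2]
opening: 0.05
grip_force: 0.0
```

```bash
python3 - <<'E'
from h import *
for n in('scene','side'): grab(n)
im=load('side');cv2.imwrite('pics/side2.png',cv2.resize(im['frame'][...,::-1],(800,600),interpolation=2))
print(ctrl.get_obs()['tool_pos'])
E
python3 m.py 2>&1 | grep -v Warn
```

```text
[ 0.61597152 -0.20657533  0.32004178]
scene post (array([ 0.6148, -0.2061]), 150) lamp (array([0.5071, 0.2302]), 56)
 mouth ((0.5405636429786682, -0.22403103113174438), 0.018146462738513947) [ 0.544  -0.2234  0.1645] 94
 jar ((0.6023576855659485, 0.1975451111793518), 0.023740246891975403) 187
side post (array([ 0.6145, -0.2051]), 178) lamp (array([0.508, 0.231]), 0)
 mouth ((0.5406988263130188, -0.22299262881278992), 0.017168667167425156) [ 0.5416 -0.2252  0.1644] 116
 jar ((0.5993271470069885, 0.19532139599323273), 0.02453555539250374) 101
```

View pics/side2.png

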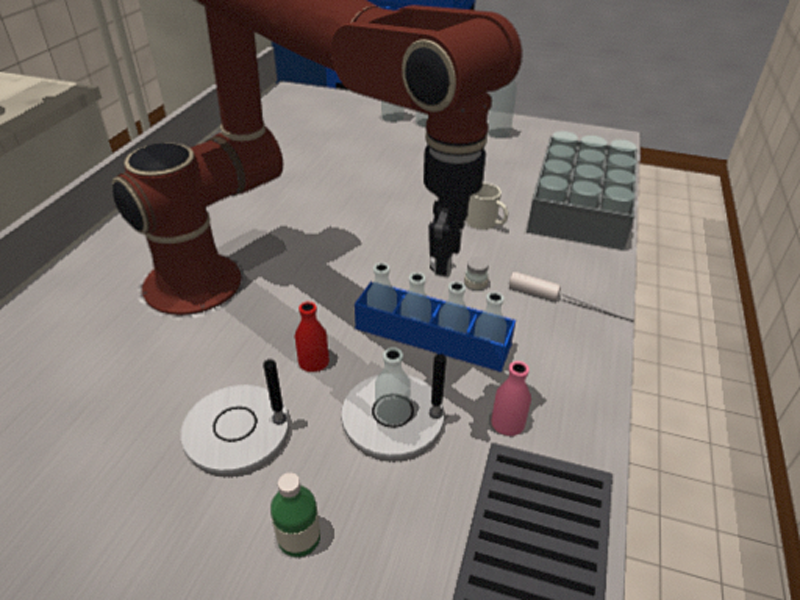

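The post is back at side (438,380), free of the gripper, and the bottle is upright with its mouth at (393,355). Now to the lamp.

send_rows([
  [6,[0.4,1.6,0],0],
  [6,[0.8,3.5,0],0],
  [6,[1.1,4.5,0],0],
  [6,[1.2,4.5,0],0],
  [6,[1.1,4.5,0],0],
  [6,[1.2,4.5,0],0],
  [6,[1.1,4.5,0],0],
  [6,[1.2,4.5,0],0],
  [6,[1.1,4.5,0],0],
  [6,[0.8,3.5,0],0],
])

```text
t: 13.8
tool_pos: [0.5126, 0.1971, 0.3133]
tool_rot: [0.003, -3.138, 0.001]
contact_force: [0.1, 0.6, -0.2]
opening: 0.0601
grip_force: 0.0
```

send_rows([
  [6,[0.5,2,0],0],
  [6,[0.3,1.5,0],0],
  [6,[0,0,0],0],
  [6,[0,0,0],0],
])

```text
t: 14.3
tool_pos: [0.5067, 0.2294, 0.3152]
tool_rot: [-0.001, -3.141, 0.001]
contact_force: [0.3, 0.2, -0.6]
opening: 0.06
grip_force: 0.0
```

send_rows([
  [6,[0,0.1,2],0],
  [6,[0,0,3.5],0],
  [6,[0,0,4],0],
  [6,[0,0,4],0],
  [6,[0,0,3.5],0],
  [6,[0,0,3],0],
  [6,[0,0,2.5],0],
  [6,[0,0,1.7],0],
  [6,[0,0,1],0],
  [6,[0,0,0],0],
])

```text
t: 15.55
tool_pos: [0.5065, 0.2307, 0.0631]
tool_rot: [-0.0, -3.141, 0.0]
contact_force: [-0.4, 0.5, 0.0]
opening: 0.0602
grip_force: 0.0
```

send_rows([
  [2,[0,0,0],0],
  [2,[0,0,0],0],
  [2,[0,0,0],0],
  [2,[0,0,0],0],
  [2,[0,0,0],0],
  [2,[0,0,0],0],
], newtons=50)

```text
t: 16.3
tool_pos: [0.5078, 0.2314, 0.065]
tool_rot: [-0.0, 3.139, 0.001]
contact_force: [0.6, 1.8, 5.0]
opening: 0.0239
grip_force: 49.2
```

send_rows([
  [2,[0,0,-1],0],
  [2,[0,0,-2],0],
  [2,[0,0,-3],0],
  [2,[0,0,-3],0],
  [2,[0,0,-3],0],
  [2,[0,0,-3],0],
  [2,[0,0,-3],0],
  [2,[0,0,-2],0],
  [2,[0,0,-1],0],
  [2,[0,0,0],0],
])

```text
t: 17.55
tool_pos: [0.5069, 0.2309, 0.274]
tool_rot: [-0.0, 3.141, 0.0]
contact_force: [-0.8, -0.6, -2.0]
opening: 0.0241
grip_force: 49.1
```

```bash
cat > l.py <<'E'
from h import *
import sys
ims=[grab(n) for n in('scene','side')]
o=ctrl.get_obs();g=o['tool_pos'];print(g.round(4),o['contact_force'].round(1),o['opening'],o['grip_force'])
L=g[2]-.064
for im in ims:
    C=cloud(im);c=C[...,:2]-g[:2];d=np.hypot(c[...,0],c[...,1])
    m=(d<.035)&(C[...,2]<L+.05)&(C[...,2]>L-.02)
    if L<.185: m&=C[...,2]>L-.007
    P=C[m]
    if len(P)<20: print('few',len(P)); continue
    print('n',len(P),'zmin',np.percentile(P[:,2],[1,5,95]).round(4))
    for z0,z1,R in((L+.002,L+.024,.022),(L+.038,L+.052,.013)):
        Q=P[(P[:,2]>z0)&(P[:,2]<z1)]
        if len(Q)>8: print('  R',R,least_squares(lambda c:np.hypot(Q[:,0]-c[0],Q[:,1]-c[1])-R,g[:2],loss='soft_l1',f_scale=.001).x.round(4),len(Q))
E
python3 l.py; python3 m.py 2>&1|grep -v Warn
```

```text
[0.5062 0.2307 0.2723] [-0.6 -0.5 -1.8] 0.024241965077654817 49.12705957889557
n 252 zmin [0.212  0.214  0.2553]
  R 0.022 [0.5053 0.2303] 103
  R 0.013 [0.5067 0.2309] 36
n 175 zmin [0.2092 0.2124 0.2535]
  R 0.022 [0.5055 0.2305] 82
  R 0.013 [0.5053 0.2302] 26
scene post (array([ 0.6148, -0.206 ]), 147) lamp (array([0.508, 0.231]), 0)
 mouth ((0.5414872169494629, -0.22375887632369995), 0.01704481802880764) [ 0.5436 -0.2231  0.1646] 94
 jar ((0.600997269153595, 0.1970212608575821), 0.023957569152116776) 190
side post (array([ 0.6142, -0.205 ]), 159) lamp (array([0.508, 0.231]), 0)
 mouth ((0.5420592427253723, -0.22307106852531433), 0.01807144097983837) [ 0.5416 -0.2255  0.1647] 116
 jar ((0.5998961925506592, 0.19658702611923218), 0.02412186749279499) 98
```

send_rows([
  [2,[-0.1,-1,0],0],
  [2,[-0.2,-2,0],0],
  [2,[-0.2,-3,0],0],
  [2,[-0.3,-3.5,0],0],
  [2,[-0.3,-3.5,0],0],
  [2,[-0.3,-3.5,0],0],
  [2,[-0.3,-3.5,0],0],
  [2,[-0.3,-3.5,0],0],
  [2,[-0.3,-3.5,0],0],
  [2,[-0.3,-3.5,0],0],
])

```text
t: 18.9
tool_pos: [0.5322, -0.0765, 0.2734]
tool_rot: [-0.001, -3.141, 0.0]
contact_force: [0.5, 0.2, -1.7]
opening: 0.0242
grip_force: 49.2
```

send_rows([
  [2,[-0.3,-3.5,0],0],
  [2,[-0.3,-3.5,0],0],
  [2,[-0.2,-3,0],0],
  [2,[-0.1,-2,0],0],
  [2,[-0.1,-1.5,0],0],
  [2,[0,-0.9,0],0],
  [2,[0,-0.5,0],0],
  [2,[0,0,0],0],
  [2,[0,0,0],0],
  [2,[0,0,0],0],
])

```text
t: 20.15
tool_pos: [0.543, -0.2226, 0.2738]
tool_rot: [-0.002, 3.142, 0.0]
contact_force: [0.7, -0.3, -1.5]
opening: 0.0239
grip_force: 49.2
```

```bash
python3 l.py; python3 m.py 2>&1|grep -v Warn
```

```text
[ 0.5429 -0.2228  0.2737] [ 0.5 -0.1 -2.5] 0.02379047812232952 49.1994434595108
n 256 zmin [0.2107 0.2137 0.2552]
  R 0.022 [ 0.542  -0.2233] 111
  R 0.013 [ 0.5439 -0.2236] 35
n 306 zmin [0.2105 0.2142 0.2558]
  R 0.022 [ 0.5417 -0.2221] 123
  R 0.013 [ 0.5417 -0.2222] 45
scene post (array([ 0.6147, -0.2059]), 147) lamp (array([0.508, 0.231]), 0)
 mouth ((0.5430025458335876, -0.2239278256893158), 0.01735374704003334) [ 0.544  -0.2231  0.1649] 89
 jar ((0.6000769138336182, 0.19690187275409698), 0.024557359516620636) 186
side post (array([ 0.6144, -0.2047]), 171) lamp (array([0.508, 0.231]), 0)
 mouth ((0.5402804613113403, -0.2234889566898346), 0.016917336732149124) [ 0.5415 -0.2249  0.1644] 114
 jar ((0.5993469953536987, 0.19668008387088776), 0.02499239519238472) 99
```

send_rows([
  [2,[0,-0.1,0.5],0],
  [2,[0,0,0.8],0],
  [2,[0,0,0.6],0],
  [2,[0,0,0.4],0],
  [2,[0,0,0.2],0],
  [2,[0,0,0.1],0],
  [2,[0,0,0],0],
  [2,[0,0,0],0],
  [2,[0,0,0],0],
])

```text
t: 21.38
tool_pos: [0.543, -0.2241, 0.2479]
tool_rot: [-0.0, 3.141, -0.0]
contact_force: [0.8, 0.2, -1.9]
opening: 0.024
grip_force: 49.2
```

```bash
python3 l.py; python3 - <<'E'
from h import *
a=load('scene');b=load('side')
A=cv2.resize(a['frame'][115:215,140:220,::-1],(400,500),interpolation=2)
B=cv2.resize(b['frame'][170:270,210:290,::-1],(400,500),interpolation=2)
cv2.imwrite('pics/c3.png',np.hstack([A,B]))
E
```

```text
[ 0.5429 -0.2241  0.2478] [-0.9  0.5 -1.6] 0.024124920611708196 49.20020878314972
n 253 zmin [0.1854 0.1883 0.2285]
  R 0.022 [ 0.542  -0.2247] 102
  R 0.013 [ 0.5421 -0.225 ] 34
n 294 zmin [0.1847 0.1875 0.228 ]
  R 0.022 [ 0.542  -0.2233] 120
  R 0.013 [ 0.5419 -0.2237] 37
```

View pics/c3.png

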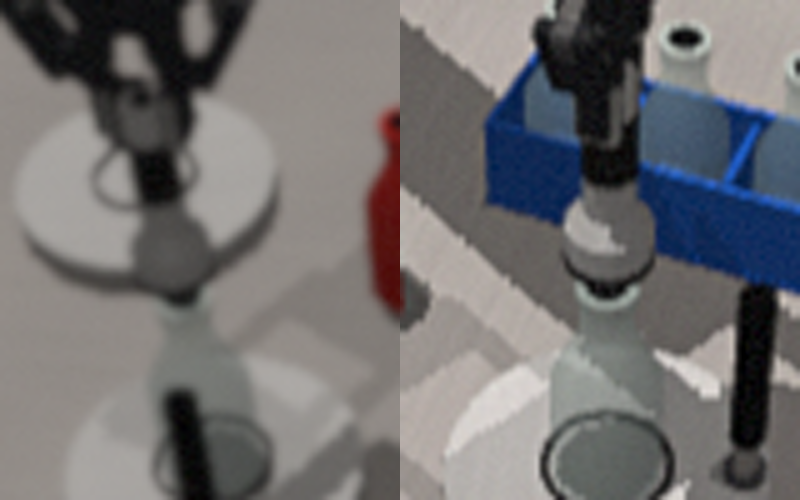

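The crop shows the lamp upright and centred over the clear bottle's mouth: lens rim at about (610,275) in the right half, mouth just below it. The lens is at z ≈ 0.183, so I'll lower it the last 4 mm.

send_rows([
  [2,[0,0,0.2],0],
  [2,[0,0,0.15],0],
  [2,[0,0,0.05],0],
  [2,[0,0,0],0],
  [2,[0,0,0],0],
  [2,[0,0,0],0],
  [2,[0,0,0],0],
  [2,[0,0,0],0],
])

```text
t: 22.48
tool_pos: [0.5429, -0.2241, 0.2438]
tool_rot: [-0.0, 3.141, -0.0]
contact_force: [0.1, 0.2, -1.4]
opening: 0.0238
grip_force: 49.2
```

```bash
python3 l.py; python3 m.py 2>&1|grep -v Warn
```

```text
[ 0.5429 -0.2241  0.2437] [-0.7  0.5 -1.1] 0.023613526019261092 49.200623631477356
n 251 zmin [0.1811 0.184  0.2252]
  R 0.022 [ 0.5419 -0.2244] 103
  R 0.013 [ 0.5417 -0.225 ] 35
n 291 zmin [0.1808 0.1835 0.2241]
  R 0.022 [ 0.5418 -0.2234] 118
  R 0.013 [ 0.5417 -0.2236] 34
scene post (array([ 0.615 , -0.2061]), 149) lamp (array([0.508, 0.231]), 0)
 mouth ((0.5440391898155212, -0.2227393537759781), 0.014867927879095078) [ 0.5512 -0.2194  0.1635] 43
 jar ((0.6018242239952087, 0.19767695665359497), 0.024304257705807686) 188
side post (array([ 0.6145, -0.2049]), 172) lamp (array([0.508, 0.231]), 0)
 mouth ((0.5424591302871704, -0.2281595766544342), 0.015113991685211658) [ 0.5445 -0.2334  0.1637] 41
 jar ((0.5993667244911194, 0.19648736715316772), 0.024672534316778183) 102
```

Lens at (0.542, -0.224, about 0.179), centred over the mouth with a gap of about 15 mm. Nothing else has moved.

```bash
python3 -c "
from station import ctrl
print(ctrl.finish_job())"
```

```text
the job is handed in; nothing more can be done
None
```

I swung the turntable one full turn, with the post back within about a millimetre of its start, and let go of it. I then handed the job in holding the lamp straight down and centred about 15 mm above the bottle's mouth, at 22.5 s of the 67 s allowed; the bottle and the jar measured where they were.

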